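# Close up the marking station and start it

### The job

Push the carrier with its torch head all the way into the marking station, then push the station's door fully shut, and only then press the start button down and let go. Pushing and pressing only: do not pick up the carrier, the head or anything else, keep the head standing in its nest, and leave the other things on the bench where they are.

Things in the scene. Friction and masses are not known exactly. Their poses are not given: they have to be found in the camera images.
- station: Marking station fixed on the bench: aluminium base plate 204 x 106 mm on feet (underside 12, top 20 mm above the bench), small grey chamber on its far half. Origin: on the bench, under the middle of the chamber's mouth; x points into the chamber (away from the robot), y left, z up. The plate runs from x = -106 to +98 mm. Two guide rails (inner faces y = +-37 mm, top z = 28 mm) run to x = -102 mm.
- mouth (a point): Middle of the chamber's mouth, 20 mm above the bench; axes as the station's. Chamber: 8 mm side walls, inner faces y = +-37 mm, top 68 mm above the bench; the roof plate with its square window (top 73 mm above the bench) begins 26 mm behind the mouth, the space before it is open above. The back wall, the stop, is 88 mm behind the mouth.
- carrier: Loose aluminium carrier (0.2 to 0.4 kg) sliding between the rails; plate 84 (x) x 70 (y) x 6 mm with a white ring nest in the middle, rim 14 mm above the underside. Origin: centre of its underside; axes as the station's. Starts 45 to 85 mm short of home. Home, against the stop, its origin is at x = +46 mm in the station's frame. 1 to 5 N slides it.
- carrier_push (a point): Centre of the outer face of the carrier's upright push plate, 39 mm above the bench, at the carrier's rear edge (carrier x = -42 mm). The plate is 60 mm wide, 5 mm thick, its top 63 mm above the bench. Push along +x; when home, this face is 4 mm inside the mouth.
- head: Black round torch head, 34 mm in diameter and 34 mm high, standing upright and loose in the carrier's nest. Origin: centre of its underside, 6 mm above the carrier's underside; z up.
- door (a joint): Station door, an upright steel panel 92 mm long, 6 mm thick, 32 to 72 mm above the bench, on a vertical hinge at the left (+y) side of the mouth. 0 = shut across the mouth, outer face towards station -x; grows as it opens (clockwise from above); 1.57 = pointing out along station -x. Starts at 1.6 to 2.0, stays where it is left (friction 0.05 N m).
- door_hinge (a point): Point on the door's hinge axis, at mid height of the door, 52 mm above the bench; at x = -5, y = +47 mm in the station's frame. Its axes turn with the door: y points from the panel's free end to the hinge, -x is the normal of the outer face. The panel runs from 1 to 93 mm from the axis.
- door_push (a point): Point on the door's outer face, 70 mm from the hinge axis, at mid height, 52 mm above the bench. Same axes as door_hinge: push here along +x.
- start (a joint): Start button: 0 = up, grows as it is pressed, 0.006 m = fully down, which takes 5 N; it springs back.
- start_top (a point): Centre of the top face of the start button, a black round push button 32 mm in diameter in a small grey housing that stands fixed on the bench to the left or right of the station. Pressed straight down.
- dish: Bystander: small round pink dish of caps, 43 mm in diameter, 18 mm high, on the other side of the station from the button. Origin: centre of its underside.
- spare_head: Bystander: black torch head, 35 mm in diameter, 36 mm high, standing on the bench right of the station. Origin: centre of its underside.
- flange: Bystander: white stem flange, 48 mm in diameter, 41 mm high, standing on the bench left of the station. Origin: centre of its underside.
- driver_red: Bystander: small screwdriver with a red handle, 107 mm long, 17 mm thick, lying on the bench right of the base plate. Origin: centre of its underside.
Things that resemble listed ones, but are neither listed nor needed, are in the scene too. What is shaped like the part that bears start but blue, red or yellow is not meant.

How it is judged (in metres and radians):
On the way, in this order (a step that is already met when the one before it is completed fails the run):
1. the carrier is fully home against the stop, with the door still open (x of carrier in the frame of station above 0.042 m and value of joint door above 0.5 rad), for 0.2 s.
2. the door is shut (value of joint door below 0.06 rad), for 0.2 s.
3. the start button is pressed down (value of joint start above 0.004 m), for 0.05 s.
At the end, for the whole second after the job is handed in: The carrier is home in the chamber (within 4 mm of the stop) with the head upright in its nest, the door is shut (within 0.06 rad), the start button has been pressed at least 4 mm after that and is up again (x of carrier in the frame of station above 0.042 m and horizontal distance between head and carrier below 0.008 m and angle between head's own z axis and vertical below 0.15 rad and value of joint door below 0.06 rad and value of joint start below 0.002 m and linear speed of carrier below 0.01 m/s); the robot touches nothing.
It fails at once if the start button is pressed while the door is open (value of joint start above 0.003 m and value of joint door above 0.1 rad).
It fails at once if the carrier is lifted (height (world z) of carrier above 0.037 m).
It fails at once if the head is lifted or tipped out of its nest (height (world z) of head above 0.044 m or angle between head's own z axis and vertical above 0.4 rad).
It fails at once if a bystander is moved by more than 30 mm or lifted (distance of any of dish, spare_head, flange, driver_red from where it was at the start of the episode above 0.03 m or height (world z) of any of dish, spare_head, flange above 0.015 m).
It also fails if it takes over 64 s, if anything falls off the work surface, if the arm or the gripper's body presses on something with over 40 N, if the wrist force passes 120 N, or if a joint passes its speed limit or range.

### The arm

A 7-joint arm with a two-finger parallel gripper is mounted at the origin on a cart in front of the work surface, level with it; the furniture and walls round the work are solid. World frame = base frame: x ahead of the robot, y to its left, z up, the work surface at z = 0. Lengths are in mm, angles in rad, forces in N, time in s.
With the tool pointing down it reaches from about 425 to 800 mm from the base axis. Payload 8.3 kg.
Tool frame: the origin (TCP) lies midway between the tips of the shut fingers; the grasp point (between the pads) lies 19 mm behind it; z points along the fingers, y is the line along which they close (so a half turn about z gives the same grasp; the last joint's range is limited). The gripper opens to 85 mm and grips with 20 to 120 N. Pads are 22 mm wide; open, the fingers measure 114 mm over their backs; the gripper's body (76 mm by 85 mm) begins 54 mm behind the grasp point. The pads swing forward as they close: fully open they stand 13 mm farther back than shut.
Start: joints at [1.179, 0.383, 0.016, 1.37, -0.006, 1.388, -0.046], TCP at [201.854, -591.488, 231.279] pointing down, gripper open.
Joint ranges: [-2.95, 2.95], [-0.25, 2.06], [-1.52, 1.56], [0.18, 2.33], [-1.44, 4.58], [0.02, 2.06], [-3.01, 3.01]. Speed limits (rad/s): [2.39, 2.39, 3.01, 3.01, 3.14, 3.14, 3.14].

### API

Orientations are given as [roll, pitch, yaw] about the fixed x, y, z axes, in that order (R = Rz(yaw) Ry(pitch) Rx(roll)).
In Python, from plant import robot gives the robot as it stands.
- The arm moves only by the shell command python3 -m creep 'ROWS' [FORCE]. ROWS is JSON, a list of rows, each an object with "gripper": the finger opening in cm, from 0 to 8.54; "slide": the shift along the world's x, y, z in cm, a list of three; "angular": the turn, a rotation vector about the world's x, y, z in degrees, a list of three. A call has 1 to 20 rows; each row shifts and turns the commanded pose from where the row before left it; what a row does not reach is not made up. A row lasts 1/8 s, in which the tool goes at most 62.5 mm and 10.7 degrees, less where a joint would pass 70% of its speed; a pose out of reach is approached as far as the arm can. A call with a gripper value outside its range is refused whole. The fingers move at their own pace and stop on an object; FORCE is the grip in N (left out, the last holds). Time passes only in rows, so rows that do not move let the fingers close. It gives the time, the measured TCP pose, the force, the opening and the grip force at its end, in the units of the state.
- robot.read_state(): the state, without advancing time (a new reading comes with each control period).
- robot.capture(name): name is "scene" or "side" or "wrist"; returns (picture, depth): 384x512x3 uint8, red, green, blue; 384x512 float32, mm along the optical axis (not along the pixel's ray), 0 where there is no reading.
- robot.camera_model(name): a dict with "mtx" (3x3 intrinsics, pixels), "position" and "rotation" of the camera in the world. Camera axes: x right, y down, z forward; pixel columns grow to the right and rows downward; lengths in mm; the calibration is good to about 2 mm. A picture is of the moment at which its call begins: read the wrist's pose just before it. camera_model takes no time and is no camera call; for the wrist camera it gives the pose at the moment of the call.
- robot.job_done(): hands the job in; it is judged then, once.
The state is a dict: "time": time; "joint_pos": joint angles; "joint_velocities": joint speeds; "joint_efforts": joint torques, N m; "tool_pos": TCP position; "eef_rot": TCP orientation; "contact_force": force on the tool from outside, world axes, zero at the start; "torque": the same for the moment, N m; "gripper_width": opening from 0.0 (shut) to 1.0 (fully open); "grip_force": force on a finger pad.
Only numpy, scipy, OpenCV 4.12 (cv2) and the standard library are available. Lean on these libraries where they do the work, as an engineer would, in place of code of your own. Each camera call takes 0.05 s, during which the arm holds its last target. There are 200 camera calls.

## Working session

There is one attempt and no reset: what is moved stays moved. The work goes in short steps, Python scripts to look and compute and a shell command to move; the robot and the scene stay as the last step left them, time stands still between calls to the robot, and variables do not carry over. Pictures are saved under pics/ and viewed, at most 10 in all, crops included, and the job is handed in when it is done.

```bash
mkdir -p pics; cat > h.py <<'E'
import numpy as np,cv2
from plant import robot
def snap(n,f):
    p,d=robot.capture(n); m=robot.camera_model(n)
    np.savez(f'pics/{f}.npz',p=p,d=d,K=np.array(m['mtx']),t=np.array(m['position']),R=np.array(m['rotation']))
    cv2.imwrite(f'pics/{f}.png',cv2.cvtColor(p,cv2.COLOR_RGB2BGR)); return p,d
def ld(f): return np.load(f'pics/{f}.npz')
def cloud(f):
    z=ld(f);d=z['d'].astype(float);v,u=np.indices(d.shape)
    r=np.stack([u,v,np.ones_like(u)],-1)@np.linalg.inv(z['K']).T
    return (r*d[...,None])@z['R'].reshape(3,3).T+z['t']
def ray(f,u,v,h):
    z=ld(f);r=z['R'].reshape(3,3)@np.linalg.inv(z['K'])@[u,v,1];return z['t']+r*(h-z['t'][2])/r[2]
E
python3 - <<'E'
from h import *
for n in('scene','side'): snap(n,n+'0'); print(robot.camera_model(n))
a=cv2.imread('pics/scene0.png');b=cv2.imread('pics/side0.png')
cv2.imwrite('pics/s.png',cv2.resize(a,(800,600)));cv2.imwrite('pics/d.png',cv2.resize(b,(800,600)))
print(robot.read_state())
E
```

```text
{'mtx': array([[489.89091692,   0.        , 258.93103273],
       [  0.        , 489.89091692, 180.72729742],
       [  0.        ,   0.        ,   1.        ]]), 'position': array([-65.2495425 , 887.73600471, 650.75895236]), 'rotation': array([-2.05008009e+00, -1.89096755e-03, -2.55213903e+00])}
{'mtx': array([[370.97923929,   0.        , 261.72526674],
       [  0.        , 370.97923929, 191.89079685],
       [  0.        ,   0.        ,   1.        ]]), 'position': array([ 478.20483469, -803.27578679,  626.93451297]), 'rotation': array([-2.17767283,  0.02353361, -0.09529869])}
{'time': 0.1, 'joint_pos': array([ 1.17910598,  0.38412042,  0.01638312,  1.3710513 , -0.00632007,
        1.38820729, -0.04649747]), 'joint_velocities': array([ 0.00095402, -0.00250765, -0.00054436, -0.00276832, -0.00016336,
        0.00121414,  0.00100894]), 'joint_efforts': array([ 3.51793999e-03, -6.29132152e+01,  8.47773179e-01, -3.72758067e+01,
        1.68083631e-02,  1.05336346e-02,  1.07019127e-05]), 'tool_pos': array([ 201.70169885, -591.07532029,  230.39889199]), 'eef_rot': array([-3.13985488e+00,  7.01354884e-06,  3.28845113e-01]), 'contact_force': array([ 0.33429102, -0.40581307,  0.17910564]), 'torque': array([-0.01141321, -0.01789419,  0.03536651]), 'grip_force': 0.0, 'gripper_width': 1.0002700495485415}
```

View pics/s.png

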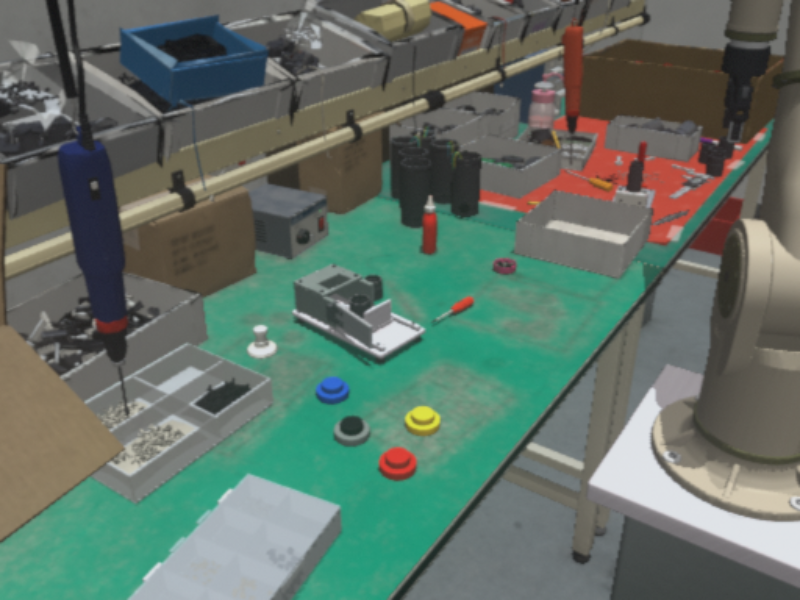

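View pics/d.png

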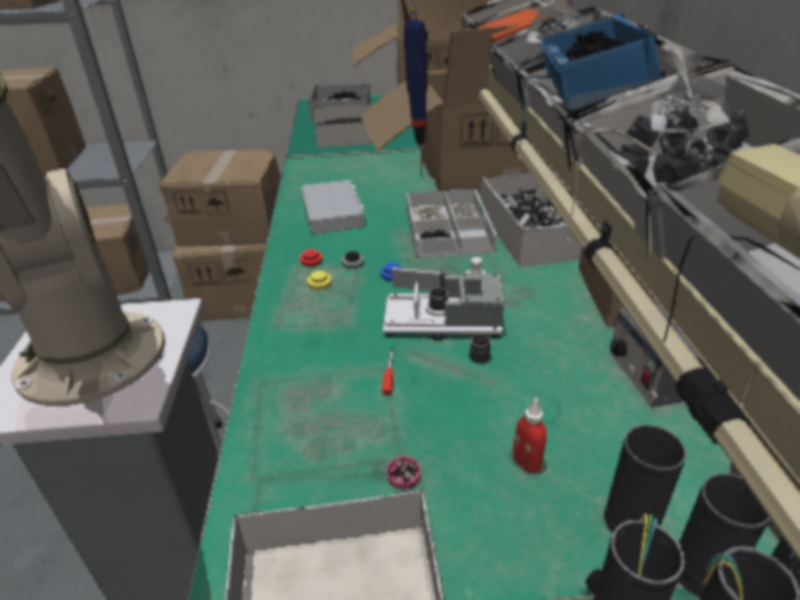

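The start button is the black one in the grey housing, at scene (351,429) and side (352,259) in the 800-wide views. The blue (332,389), yellow (422,420) and red (398,463) ones are decoys. The station is at scene (358,310) and side (443,305). The door is open, pointing towards the robot at side (417,278).

```bash
sed -i "s/R=np.array(m\['rotation'\])/R=cv2.Rodrigues(np.array(m['rotation'],float))[0]/" h.py
python3 - <<'E'
from h import *
for n in('scene','side'): snap(n,n+'1')
for f,px in(('scene1',[(351,429),(358,285),(262,347)]),('side1',[(352,259),(475,290),(400,320),(481,350),(388,375),(403,470)])):
    c=cloud(f)
    for u,v in px: print(f,u,v,c[int(v*.64),int(u*.64)].round(),ray(f,u*.64,v*.64,20).round())
    hsv=cv2.cvtColor(ld(f)['p'],cv2.COLOR_RGB2HSV)
    x0,y0,x1,y1=((290,255,425,360) if 's1'!=f and f=='scene1' else (380,262,508,342))
    m=np.zeros(c.shape[:2],bool); m[int(y0*.64):int(y1*.64),int(x0*.64):int(x1*.64)]=1
    for lo,hi in((15,25),(69,78),(26,30)):
        q=c[m&(c[...,2]>lo)&(c[...,2]<hi)&(hsv[...,1]<70)&(hsv[...,2]>(130 if hi<40 else 60))]
        if len(q)>5: print(f,lo,hi,len(q),cv2.minAreaRect(q[:,:2].astype(np.float32)),q[:,2].mean())
    # black button top
a=cv2.imread('pics/scene1.png')[150:310,180:300]; b=cv2.imread('pics/side1.png')[150:225,190:330]
cv2.imwrite('pics/c.png',np.hstack([cv2.resize(a,(400,533),interpolation=2),cv2.resize(cv2.copyMakeBorder(b,0,32,0,0,0),(400,533*0+306)) if 0 else cv2.copyMakeBorder(cv2.resize(b,(400,214),interpolation=2),0,319,0,0,0)]))
E
```

```text
scene1 351 429 [899. 611. 816.] [-3721.  1940.    20.]
scene1 358 285 [1201.  772.  856.] [-3944.  1247.    20.]
scene1 262 347 [1130.  668.  703.] [-14130.   3474.     20.]
side1 352 259 [451. 229.  12.] [453. 211.  20.]
side1 475 290 [679.  62.  52.] [689. 107.  20.]
side1 400 320 [542.  10.  21.] [542.   7.  20.]
side1 481 350 [666. -92.  37.] [673. -72.  20.]
side1 388 375 [ 517. -130.   15.] [ 518. -135.   20.]
side1 403 470 [ 531. -310.   16.] [ 533. -316.   20.]
side1 15 25 425 ((631.0577392578125, 80.4576644897461), (213.82147216796875, 225.2576141357422), 85.54763793945312) 20.850532630143626
side1 69 78 243 ((618.0546875, 32.478904724121094), (101.3211898803711, 195.8357391357422), 81.22965240478516) 73.52165650520705
side1 26 30 182 ((604.4930419921875, 54.575164794921875), (187.24417114257812, 194.5478057861328), 6.329189777374268) 28.372714954464854
```

View pics/c.png

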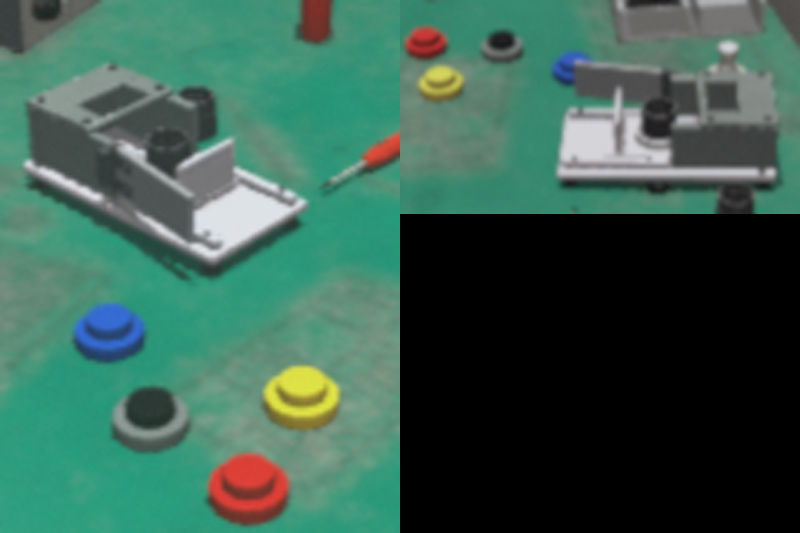

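The crop confirms the black button in the grey housing at crop (150,410). The station plate corners are visible, and the door is slightly past 90°. The rotations are roll/pitch/yaw, not rotation vectors, so I'll fix that and measure.

```bash
sed -i "s/R=cv2.Rodrigues(np.array(m\['rotation'\],float))\[0\]/R=Rotation.from_euler('xyz',m['rotation']).as_matrix()/; 1a from scipy.spatial.transform import Rotation" h.py
python3 - <<'E'
from h import *
for n in('scene','side'): snap(n,n+'2')
A=lambda f,u,v,h,l: print(l,f,ray(f,u,v,h).round(1),cloud(f)[int(round(v)),int(round(u))].round(1))
S=lambda u,v:(180+u*.3,150+v*.3); D=lambda u,v:(190+(u-400)*.35,150+v*.35)
for l,p,h in(('plateBL',(25,163),20),('plateFL',(211,256),20),('plateFR',(305,201),20),('roofBL',(28,100),73),('roofBR',(112,65),73),('headtop',(168,137),60),('button',(150,402),28),('pushtopL',(181,158),63),('pushtopR',(232,142),63),('doorfree',(193,201),72),('doorhinge',(117,148),72)):
    A('scene2',*S(*p),h,l)
for l,p,h in(('plateFR',(560,170),20),('plateBR',(776,170),20),('plateFL',(567,108),20),('headtop',(658,106),60),('button',(502,40),28),('doorfree',(576,64),72),('doorhinge',(664,72),72),('pushtop',(618,90),63)):
    A('side2',*D(*p),h,l)
for f,(x0,y0,x1,y1) in(('scene2',(185,160,275,232)),('side2',(242,165,328,215))):
    c=cloud(f);m=np.zeros(c.shape[:2],bool);m[y0:y1,x0:x1]=1
    hsv=cv2.cvtColor(ld(f)['p'],cv2.COLOR_RGB2HSV)
    for lo,hi in((14,30),(71,77)):
        q=c[m&(c[...,2]>lo)&(c[...,2]<hi)&(hsv[...,1]<60)]
        if len(q)>5: print(f,lo,hi,len(q),cv2.minAreaRect(q[:,:2].astype(np.float32)),q[:,2].mean())
E
```

```text
plateBL scene2 [705.7  67.5  20. ] [703.2  68.3  20.9]
plateFL scene2 [507.8  95.2  20. ] [508.7  95.2  19.1]
plateFR scene2 [493.2  -6.   20. ] [512.1 -38.7  -1.6]
roofBL scene2 [704.   60.7  73. ] [707.6  58.4  71. ]
roofBR scene2 [688.6 -23.3  73. ] [682.8 -17.9  75.3]
headtop scene2 [593.8  29.2  60. ] [601.7  20.6  53.9]
button scene2 [436.5 259.6  28. ] [439.1 256.5  23.9]
pushtopL scene2 [563.3  54.   63. ] [579.8  33.4  49.3]
pushtopR scene2 [546.2  13.2  63. ] [610.9 -81.2  -1.3]
doorfree scene2 [511.1 110.7  72. ] [557.3  48.   26.3]
doorhinge scene2 [601.2  80.9  72. ] [601.2  81.2  73.3]
plateFR side2 [497.3  -8.7  20. ] [497.2  -9.4  18.8]
plateBR side2 [698.  -34.1  20. ] [705.1 -13.3   1.8]
plateFL side2 [510.7  94.4  20. ] [510.2 119.9   2.2]
headtop side2 [595.1  27.4  60. ] [596.3  41.9  50.5]
button side2 [447.1 227.2  28. ] [447.8 234.6  23.6]
doorfree side2 [522.   94.3  72. ] [523.2  95.7  72.3]
doorhinge side2 [606.5  67.9  72. ] [606.1  72.8  69.7]
pushtop side2 [559.7  55.5  63. ] [558.5  51.6  64. ]
scene2 14 30 1020 ((685.0556030273438, -12.993560791015625), (173.19224548339844, 386.1319274902344), 81.10454559326172) 21.227997431597068
scene2 71 77 388 ((605.8496704101562, 38.30495834350586), (94.9033203125, 200.99462890625), 75.53447723388672) 72.95328558605735
side2 14 30 1015 ((595.5663452148438, 61.94807815551758), (203.391845703125, 200.28933715820312), 89.14054107666016) 23.03432231694657
side2 71 77 460 ((606.4334716796875, 30.741024017333984), (95.83430480957031, 198.73878479003906), 76.06021881103516) 73.74928725832667
```

Station origin is about (606, 29.5), yaw about -7.8°. The carrier face is at station x of about -51, and the door is at about 1.7 rad. I'll move above the pre-push point with the fingers shut and take a wrist view there.

```bash
python3 -m creep '[{"gripper":0,"slide":[2.3,4.5,0],"angular":[0,0,-1.9]},{"gripper":0,"slide":[2.3,4.5,0],"angular":[0,0,-1.9]},{"gripper":0,"slide":[2.3,4.5,0],"angular":[0,0,-1.9]},{"gripper":0,"slide":[2.3,4.5,0],"angular":[0,0,-1.9]},{"gripper":0,"slide":[2.3,4.5,0],"angular":[0,0,-1.9]},{"gripper":0,"slide":[2.3,4.5,0],"angular":[0,0,-1.9]},{"gripper":0,"slide":[2.3,4.5,0],"angular":[0,0,-1.9]},{"gripper":0,"slide":[2.3,4.5,0],"angular":[0,0,-1.9]},{"gripper":0,"slide":[2.3,4.5,0],"angular":[0,0,-1.9]},{"gripper":0,"slide":[2.3,4.5,0],"angular":[0,0,-1.9]},{"gripper":0,"slide":[2.3,4.5,0],"angular":[0,0,-1.9]},{"gripper":0,"slide":[2.3,4.5,0],"angular":[0,0,-1.9]},{"gripper":0,"slide":[2.3,4.5,0],"angular":[0,0,-1.9]},{"gripper":0,"slide":[2.3,4.5,0],"angular":[0,0,-1.9]},{"gripper":0,"slide":[0,0,0],"angular":[0,0,0]},{"gripper":0,"slide":[0,0,0],"angular":[0,0,0]}]'
python3 - <<'E'
from h import *
snap('wrist','w0'); print(robot.read_state()['tool_pos'],robot.read_state()['eef_rot'],ld('w0')['t'])
cv2.imwrite('pics/w0b.png',cv2.resize(cv2.imread('pics/w0.png'),(800,600)))
E
```

```text
time: 2.3
tool_pos: [523.7, 38.0, 231.0]
eef_rot: [3.141, 0.0, -0.135]
contact_force: [-0.8, -1.3, 0.1]
gripper_width: 0.003
grip_force: 0.0
[523.65272473  37.249052   231.12167191] [ 3.14088397e+00  2.41698705e-04 -1.36697616e-01] [593.05645604  28.31899153 371.74007815]
```

View pics/w0b.png

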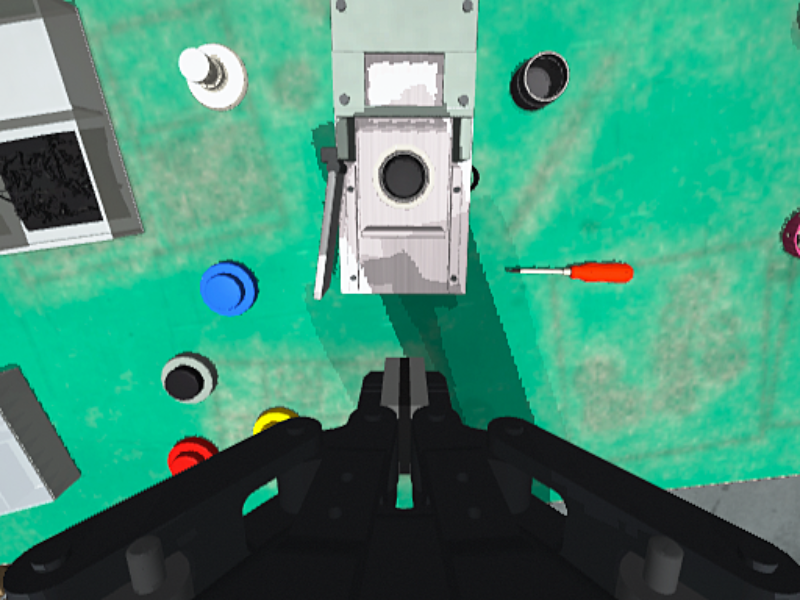

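The wrist view shows the station aligned with the tool. Plate front corners are at (341,293) and (467,293), push plate top at (361–446,229), door free end at (319,297), and black button at (184,383).

```bash
python3 - <<'E'
from h import *
c=cloud('w0')
P={}
for l,u,v,h in(('FL',341,293,20),('FR',467,293,20),('wallL',345,160,68),('wallR',463,161,68),('pushL',361,232,63),('pushR',446,232,63),('head',404,177,60),('free',319,297,72),('hinge',331,156,72),('button',184,383,22)):
    P[l]=ray('w0',u*.64,v*.64,h); print(l,P[l].round(1),c[int(v*.64),int(u*.64)].round(1))
d=P['FL']-P['FR'];yaw=np.arctan2(-d[0],d[1]);X=np.array([np.cos(yaw),np.sin(yaw)]);Y=np.array([-X[1],X[0]])
O=(P['FL']+P['FR'])[:2]/2+106*X; print('yaw',yaw,'O',O)
for l in P: print(l,((P[l][:2]-O)@X).round(1),((P[l][:2]-O)@Y).round(1))
g=cv2.cvtColor(ld('w0')['p'],cv2.COLOR_RGB2GRAY)[225:265,98:142]
n,_,s,ce=cv2.connectedComponentsWithStats((g<60).astype(np.uint8)); i=1+s[1:,4].argmax(); print(s[i],ce[i]+[98,225],ray('w0',*(ce[i]+[98,225]),22))
E
```

```text
FL [509.6  92.7  20. ] [509.7  93.4  17.2]
FR [495.1 -12.2  20. ] [489.8 -13.7  -2.3]
wallL [610.9  65.1  68. ] [611.6  66.1  65.9]
wallR [599.6 -12.9  68. ] [600.  -14.8  51.2]
pushL [561.9  62.9  63. ] [558.4  67.4  22.4]
pushR [553.7   3.2  63. ] [549.6   0.6  25.9]
head [594.8  27.6  60. ] [595.4  28.1  28. ]
free [521.2  99.3  72. ] [520.9  99.8  70.4]
hinge [614.4  73.3  72. ] [615.8  75.   65.2]
button [447.8 244.8  22. ] [447.  247.6  19.1]
yaw -0.1370754160948609 O [607.36305874  25.71668121]
FL -106.0 52.9
FR -106.0 -52.9
wallL -1.8 39.5
wallR -2.4 -39.3
pushL -50.1 30.6
pushR -50.1 -29.7
head -12.7 0.1
free -95.4 61.1
hinge 0.5 48.1
button -188.0 195.2
[  8   9  25  22 408] [117.50980392 244.45833333] [448.84415375 244.85811072  22.        ]
```

```bash
python3 -m creep '[{"gripper":0,"slide":[0,0,-4.5],"angular":[0,0,0]},{"gripper":0,"slide":[0,0,-4.5],"angular":[0,0,0]},{"gripper":0,"slide":[0,0,-4.5],"angular":[0,0,0]},{"gripper":0,"slide":[0,0,-3.6],"angular":[0,0,0]},{"gripper":0,"slide":[0,0,-2.0],"angular":[0,0,0]},{"gripper":0,"slide":[0,0,0],"angular":[0,0,0]},{"gripper":0,"slide":[0.8,-0.11,0],"angular":[0,0,0]},{"gripper":0,"slide":[0.5,-0.07,0],"angular":[0,0,0]},{"gripper":0,"slide":[0.3,-0.04,0],"angular":[0,0,0]},{"gripper":0,"slide":[0.3,-0.04,0],"angular":[0,0,0]},{"gripper":0,"slide":[0.3,-0.04,0],"angular":[0,0,0]},{"gripper":0,"slide":[0.3,-0.04,0],"angular":[0,0,0]},{"gripper":0,"slide":[0.3,-0.04,0],"angular":[0,0,0]},{"gripper":0,"slide":[0.3,-0.04,0],"angular":[0,0,0]}]'
```

```text
time: 4.1
tool_pos: [555.0, 34.3, 40.2]
eef_rot: [-3.142, 0.0, -0.135]
contact_force: [-3.9, 1.0, 1.3]
gripper_width: 0.0
grip_force: 1.7
```

```bash
python3 -m creep '[{"gripper":0,"slide":[0.35,-0.05,0],"angular":[0,0,0]},{"gripper":0,"slide":[0.35,-0.05,0],"angular":[0,0,0]},{"gripper":0,"slide":[0.35,-0.05,0],"angular":[0,0,0]},{"gripper":0,"slide":[0.35,-0.05,0],"angular":[0,0,0]},{"gripper":0,"slide":[0.35,-0.05,0],"angular":[0,0,0]},{"gripper":0,"slide":[0.35,-0.05,0],"angular":[0,0,0]},{"gripper":0,"slide":[0.35,-0.05,0],"angular":[0,0,0]},{"gripper":0,"slide":[0.35,-0.05,0],"angular":[0,0,0]},{"gripper":0,"slide":[0.35,-0.05,0],"angular":[0,0,0]},{"gripper":0,"slide":[0.35,-0.05,0],"angular":[0,0,0]},{"gripper":0,"slide":[0.3,-0.04,0],"angular":[0,0,0]},{"gripper":0,"slide":[0,0,0],"angular":[0,0,0]}]'
```

```text
time: 5.6
tool_pos: [593.5, 28.8, 40.5]
eef_rot: [-3.141, -0.001, -0.136]
contact_force: [-0.6, 0.2, 0.7]
gripper_width: -0.004
grip_force: 0.1
```

```bash
python3 -m creep '[{"gripper":0,"slide":[0.2,-0.03,0],"angular":[0,0,0]},{"gripper":0,"slide":[0.2,-0.03,0],"angular":[0,0,0]},{"gripper":0,"slide":[0.1,-0.01,0],"angular":[0,0,0]},{"gripper":0,"slide":[0.1,-0.01,0],"angular":[0,0,0]},{"gripper":0,"slide":[0,0,0],"angular":[0,0,0]}]'
```

```text
time: 6.22
tool_pos: [599.0, 28.2, 40.4]
eef_rot: [-3.141, -0.0, -0.135]
contact_force: [-3.8, 1.4, 3.5]
gripper_width: 0.001
grip_force: 2.0
```

```bash
python3 -m creep '[{"gripper":0,"slide":[0.1,-0.01,0],"angular":[0,0,0]},{"gripper":0,"slide":[0.1,-0.02,0],"angular":[0,0,0]},{"gripper":0,"slide":[0,0,0],"angular":[0,0,0]}]'
```

```text
time: 6.6
tool_pos: [599.2, 28.2, 40.1]
eef_rot: [3.141, 0.003, -0.135]
contact_force: [-12.5, 1.1, 7.8]
gripper_width: -0.003
grip_force: 5.9
```

The force rose with no further motion, so the carrier is against the stop. I'll hold, back off, rise, and check it from the wrist.

```bash
python3 -m creep '[{"gripper":0,"slide":[0,0,0],"angular":[0,0,0]},{"gripper":0,"slide":[0,0,0],"angular":[0,0,0]},{"gripper":0,"slide":[-0.5,0.07,0],"angular":[0,0,0]},{"gripper":0,"slide":[-2.0,0.28,0],"angular":[0,0,0]},{"gripper":0,"slide":[-2.5,0.35,0],"angular":[0,0,0]},{"gripper":0,"slide":[-1,0.14,4],"angular":[0,0,0]},{"gripper":0,"slide":[0,0,4.5],"angular":[0,0,0]},{"gripper":0,"slide":[0,0,4.5],"angular":[0,0,0]},{"gripper":0,"slide":[0,0,0],"angular":[0,0,0]},{"gripper":0,"slide":[0,0,0],"angular":[0,0,0]}]'
python3 - <<'E'
from h import *
snap('wrist','w1'); print(robot.read_state()['tool_pos'])
cv2.imwrite('pics/w1b.png',cv2.resize(cv2.imread('pics/w1.png'),(800,600)))
E
```

```text
time: 7.85
tool_pos: [541.1, 35.8, 169.9]
eef_rot: [3.141, -0.001, -0.136]
contact_force: [-0.3, 0.7, -0.9]
gripper_width: 0.001
grip_force: 0.0
[540.52603318  35.81311483 169.23507805]
```

View pics/w1b.png

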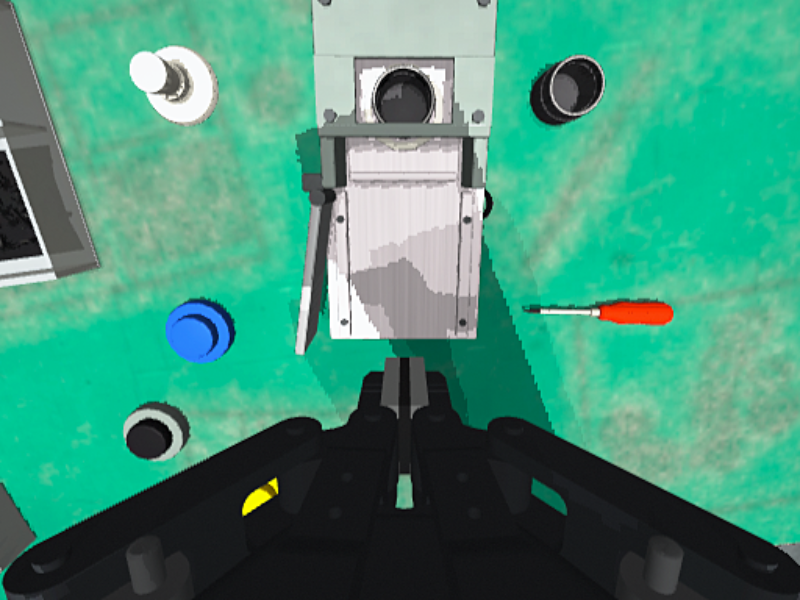

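The carrier is home: the push plate is inside the mouth at (404,178) and the head is upright under the window at (403,97). The door is at (315,270), still open. Next I move to its outer side, then sweep along the arc.

```bash
python3 -m creep '[{"gripper":0,"slide":[0.4,4.75,0],"angular":[0,0,0]},{"gripper":0,"slide":[0.4,4.75,0],"angular":[0,0,0]},{"gripper":0,"slide":[0,0,0],"angular":[0,0,0]},{"gripper":0,"slide":[0,0,-4],"angular":[0,0,0]},{"gripper":0,"slide":[0,0,-4],"angular":[0,0,0]},{"gripper":0,"slide":[0,0,-3.9],"angular":[0,0,0]},{"gripper":0,"slide":[0,0,0],"angular":[0,0,0]},{"gripper":0,"slide":[-0.05,-0.7,0],"angular":[0,0,0]},{"gripper":0,"slide":[-0.05,-0.7,0],"angular":[0,0,0]},{"gripper":0,"slide":[-0.04,-0.7,0],"angular":[0,0,0]},{"gripper":0,"slide":[-0.04,-0.7,0],"angular":[0,0,0]},{"gripper":0,"slide":[-0.21,-0.8,0],"angular":[0,0,0]},{"gripper":0,"slide":[-0.21,-0.8,0],"angular":[0,0,0]},{"gripper":0,"slide":[-0.21,-0.74,0],"angular":[0,0,0]}]'
```

```text
time: 9.65
tool_pos: [540.6, 79.3, 51.3]
eef_rot: [-3.142, 0.0, -0.136]
contact_force: [0.6, 1.0, 0.9]
gripper_width: 0.003
grip_force: 0.5
```

```bash
python3 -m creep '[{"gripper":0,"slide":[0.06,-0.65,0],"angular":[0,0,0]},{"gripper":0,"slide":[0.06,-0.65,0],"angular":[0,0,0]},{"gripper":0,"slide":[0.06,-0.65,0],"angular":[0,0,0]},{"gripper":0,"slide":[0.06,-0.65,0],"angular":[0,0,0]},{"gripper":0,"slide":[0.3,-0.65,0],"angular":[0,0,0]},{"gripper":0,"slide":[0.35,-0.65,0],"angular":[0,0,0]},{"gripper":0,"slide":[0.4,-0.6,0],"angular":[0,0,0]},{"gripper":0,"slide":[0.45,-0.6,0],"angular":[0,0,0]},{"gripper":0,"slide":[0.45,-0.4,0],"angular":[0,0,0]},{"gripper":0,"slide":[0.45,-0.35,0],"angular":[0,0,0]},{"gripper":0,"slide":[0.5,-0.32,0],"angular":[0,0,0]},{"gripper":0,"slide":[0.5,-0.3,0],"angular":[0,0,0]},{"gripper":0,"slide":[0,0,0],"angular":[0,0,0]}]'
```

```text
time: 11.28
tool_pos: [577.6, 14.6, 51.3]
eef_rot: [3.141, -0.0, -0.136]
contact_force: [0.4, -0.3, -0.1]
gripper_width: 0.001
grip_force: 0.0
```

```bash
python3 -m creep '[{"gripper":0,"slide":[0.2,-0.08,0],"angular":[0,0,0]},{"gripper":0,"slide":[0.2,-0.08,0],"angular":[0,0,0]},{"gripper":0,"slide":[0.2,-0.08,0],"angular":[0,0,0]},{"gripper":0,"slide":[0,0,0],"angular":[0,0,0]}]'
```

```text
time: 11.78
tool_pos: [583.4, 12.6, 51.3]
eef_rot: [3.142, -0.0, -0.136]
contact_force: [0.3, -0.8, -0.6]
gripper_width: 0.002
grip_force: 0.0
```

```bash
python3 -m creep '[{"gripper":0,"slide":[0.15,-0.02,0],"angular":[0,0,0]},{"gripper":0,"slide":[0.15,-0.02,0],"angular":[0,0,0]},{"gripper":0,"slide":[0.1,-0.01,0],"angular":[0,0,0]},{"gripper":0,"slide":[0,0,0],"angular":[0,0,0]}]'
```

```text
time: 12.28
tool_pos: [584.9, 12.3, 51.1]
eef_rot: [3.14, 0.004, -0.135]
contact_force: [-11.3, -0.5, 9.4]
gripper_width: 0.002
grip_force: 5.6
```

```bash
python3 -m creep '[{"gripper":0,"slide":[0.1,-0.01,0],"angular":[0,0,0]},{"gripper":0,"slide":[0.1,-0.02,0],"angular":[0,0,0]},{"gripper":0,"slide":[0,0,0],"angular":[0,0,0]}]'
```

```text
time: 12.65
tool_pos: [585.0, 12.3, 50.9]
eef_rot: [3.14, 0.008, -0.135]
contact_force: [-20.0, 0.7, 15.4]
gripper_width: -0.001
grip_force: 10.0
```

```bash
python3 -m creep '[{"gripper":0,"slide":[-0.6,0.08,0],"angular":[0,0,0]},{"gripper":0,"slide":[-1.5,0.2,0],"angular":[0,0,0]},{"gripper":0,"slide":[-2,0.27,0],"angular":[0,0,0]},{"gripper":0,"slide":[-2,0.3,4],"angular":[0,0,0]},{"gripper":0,"slide":[-2,0.3,5],"angular":[0,0,0]},{"gripper":0,"slide":[-2,3,5],"angular":[0,0,0]},{"gripper":0,"slide":[-1,4,0],"angular":[0,0,0]},{"gripper":0,"slide":[-1,4,0],"angular":[0,0,0]},{"gripper":0,"slide":[0,0,0],"angular":[0,0,0]},{"gripper":0,"slide":[0,0,0],"angular":[0,0,0]}]'
python3 - <<'E'
from h import *
snap('wrist','w2'); s=robot.read_state();print(s['tool_pos'])
cv2.imwrite('pics/w2b.png',cv2.resize(cv2.imread('pics/w2.png'),(800,600)))
E
```

```text
time: 13.9
tool_pos: [468.5, 132.9, 191.3]
eef_rot: [3.141, -0.001, -0.135]
contact_force: [-0.3, -0.3, 0.8]
gripper_width: -0.001
grip_force: 0.0
[468.60830715 132.3449023  191.20408169]
```

View pics/w2b.png

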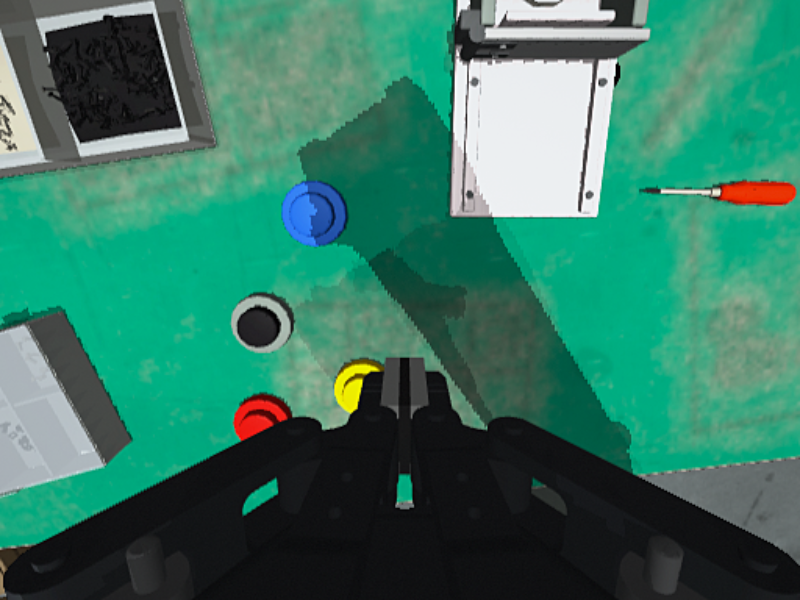

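The door now lies across the mouth at (565,38), parallel to the plate's front edge. The black button in its grey housing is at (258,326). I'll refine its position and height from this view.

```bash
python3 - <<'E'
from h import *
c=cloud('w2');u,v=258*.64,326*.64
print(ray('w2',u,v,22),np.median(c[204:214,160:170].reshape(-1,3),0))
# door direction
a,b=ray('w2',485*.64,52*.64,72),ray('w2',645*.64,50*.64,72);f,g=ray('w2',451*.64,216*.64,20),ray('w2',597*.64,216*.64,20)
A=lambda p,q:np.arctan2((q-p)[0],-(q-p)[1]);print(A(a,b),A(f,g))
E
```

```text
[447.79097847 246.8425921   22.        ] [447.56647287 248.20876455  19.97585625]
-0.12537504782341014 -0.13684903613072286
```

```bash
python3 -m creep '[{"gripper":0,"slide":[-0.7,3.8,0],"angular":[0,0,0]},{"gripper":0,"slide":[-0.7,3.8,0],"angular":[0,0,0]},{"gripper":0,"slide":[-0.6,3.8,0],"angular":[0,0,0]},{"gripper":0,"slide":[0,0,-5],"angular":[0,0,0]},{"gripper":0,"slide":[0,0,-5],"angular":[0,0,0]},{"gripper":0,"slide":[0,0,-4],"angular":[0,0,0]},{"gripper":0,"slide":[0,0,-1.7],"angular":[0,0,0]},{"gripper":0,"slide":[0,0,0],"angular":[0,0,0]},{"gripper":0,"slide":[0,0,0],"angular":[0,0,0]}]'
```

```text
time: 15.08
tool_pos: [449.4, 247.9, 35.9]
eef_rot: [-3.14, -0.002, -0.136]
contact_force: [-0.2, -0.7, 0.1]
gripper_width: -0.004
grip_force: 0.0
```

```bash
python3 -m creep '[{"gripper":0,"slide":[0,0,-0.3],"angular":[0,0,0]},{"gripper":0,"slide":[0,0,-0.3],"angular":[0,0,0]},{"gripper":0,"slide":[0,0,-0.3],"angular":[0,0,0]},{"gripper":0,"slide":[0,0,-0.2],"angular":[0,0,0]},{"gripper":0,"slide":[0,0,0],"angular":[0,0,0]}]'
```

```text
time: 15.7
tool_pos: [448.0, 247.3, 23.1]
eef_rot: [3.141, 0.0, -0.135]
contact_force: [0.5, 0.3, 1.1]
gripper_width: 0.003
grip_force: 0.0
```

```bash
python3 -m creep '[{"gripper":0,"slide":[0,0,-0.2],"angular":[0,0,0]},{"gripper":0,"slide":[0,0,-0.2],"angular":[0,0,0]},{"gripper":0,"slide":[0,0,-0.2],"angular":[0,0,0]},{"gripper":0,"slide":[0,0,0],"angular":[0,0,0]}]'
```

```text
time: 16.2
tool_pos: [448.3, 247.5, 17.4]
eef_rot: [-3.141, -0.0, -0.135]
contact_force: [-1.1, -0.1, 3.7]
gripper_width: 0.001
grip_force: 2.0
```

```bash
python3 -m creep '[{"gripper":0,"slide":[0,0,-0.2],"angular":[0,0,0]},{"gripper":0,"slide":[0,0,-0.1],"angular":[0,0,0]},{"gripper":0,"slide":[0,0,0],"angular":[0,0,0]}]'
```

```text
time: 16.58
tool_pos: [448.4, 247.6, 15.8]
eef_rot: [3.141, -0.001, -0.135]
contact_force: [-6.8, -4.8, 23.1]
gripper_width: -0.0
grip_force: 11.3
```

The force jumped to 23 N with the motion stalled, so the button is bottomed out. I'll release and rise.

```bash
python3 -m creep '[{"gripper":0,"slide":[0,0,1],"angular":[0,0,0]},{"gripper":0,"slide":[0,0,4],"angular":[0,0,0]},{"gripper":0,"slide":[0,0,5],"angular":[0,0,0]},{"gripper":0,"slide":[0,0,5],"angular":[0,0,0]},{"gripper":0,"slide":[0,0,0],"angular":[0,0,0]},{"gripper":0,"slide":[0,0,0],"angular":[0,0,0]}]'
python3 - <<'E'
from h import *
snap('side','side3')
cv2.imwrite('pics/s3.png',cv2.resize(cv2.imread('pics/side3.png')[140:240,180:340],(800,500),interpolation=2))
E
```

```text
time: 17.32
tool_pos: [448.0, 246.9, 163.6]
eef_rot: [3.141, 0.0, -0.136]
contact_force: [0.0, -0.6, -0.3]
gripper_width: 0.0
grip_force: 0.0
```

View pics/s3.png

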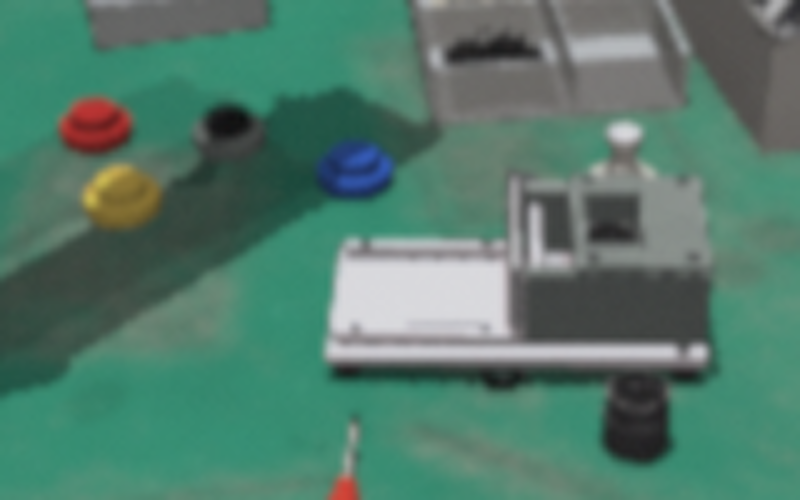

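The side view shows the door flush across the mouth at (515,255), the head under the window at (610,230), the button up at (228,122), and nothing else moved.

```bash
python3 -c "
from plant import robot
print(robot.job_done())"
```

```text
the job is handed in; nothing more can be done
None
```

I pushed the carrier home against the stop, shut the door, then pressed and released the start button, and handed the job in at about 17 s of the 64 s; the hand-in returned no verdict, but the last pictures show everything in place.

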